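Clear and release the transport lock of a platform shaker

ROBOT

A 7-joint arm with a two-finger parallel gripper is mounted at the origin on a cart in front of the work surface, level with it; the furniture and walls round the work are solid. World frame = base frame: x ahead of the robot, y to its left, z up, the work surface at z = 0. Lengths are in m, angles in rad, forces in N, time in s.
With the tool pointing down it reaches from about 0.425 to 0.825 m from the base axis. Payload 3.6 kg.
Tool frame: the origin (TCP) lies at the very end of the fingers, on their centre line; the grasp point (between the pads) lies 19 mm behind it (tcp_to_grasp is the distance from the TCP to the grasp point, in m); z points along the fingers, y is the line along which they close (so a half turn about z gives the same grasp; the last joint's range is limited). The gripper opens to 85 mm and grips with 20 to 120 N. Pads are 22 mm wide; open, the fingers measure 114 mm over their backs; the gripper's body (76 mm by 85 mm) begins 54 mm behind the grasp point. The pads swing forward as they close: fully open they stand 13 mm farther back than shut.
Start: joints at [1.163, 0.615, -0.013, 1.423, 0.008, 1.103, -0.04], TCP at [0.242, -0.603, 0.231] pointing down, gripper open.
Joint ranges: [-3.12, 3.12], [-0.3, 2.06], [-1.34, 1.32], [0.26, 2.42], [-1.36, 4.5], [0.01, 1.98], [-2.84, 2.84]. Speed limits (rad/s): [2.79, 2.79, 3.14, 3.14, 3.14, 3.14, 3.14].

INTERFACE

Orientations are given as a 3x3 rotation matrix whose columns are the frame's x, y, z axes.
In Python, from rig import * gives the robot as it stands. The module is installed in compiled form; this text tells all that it offers. Calls block until the motion is done:
- goto(position, orientation): joint-space move of the TCP to a pose.
- servo_line(position, attitude=None, feed=0.15, until_force=None): straight line of the TCP; attitude=None keeps the orientation; feed is the mean speed in m/s. With until_force (N) it stops when the force on the tool has changed by that much, and returns True; else False.
- move_j(angles): joint-space move.
- let_go() and gripper_close(newtons=None): open the fingers fully, or close them until they stop; newtons is the grip in N (None keeps the last).
- wait(seconds).
- ik(position, orientation): joint angles nearest the present ones, or None.
- sense(): the state.
- get_image(name): name is "scene" or "top" or "wrist"; returns a dict with "pixels" (420x560x3 uint8, red, green, blue), "range_z" (420x560 float32, m along the optical axis (not along the pixel's ray), 0 where there is no reading), "K" (3x3 intrinsics, pixels), "view" (4x4, takes a point from world to camera coordinates); the wrist camera has in their place "T_tool_cam" (4x4, takes a point from camera to tool coordinates, whose origin is the TCP and whose axes are the flange's). Camera axes: x right, y down, z forward; pixel columns grow to the right and rows downward; lengths in m; the calibration is good to about 2 mm. The wrist camera is an equidistant fisheye: a pixel r from the principal point sees the ray r / f radians off the axis. A picture is of the moment at which its call begins: read the wrist's pose just before it.
A pose or a line that the arm cannot do raises IKError and nothing moves.
- finish_job(): hands the job in; it is judged then, once.
Trained networks look in the newest picture that a camera, given by its name, has taken for a name from the list of things; names that differ only in an ending like _2 or _b are one class to them, and where a whole thing is asked for, a point or a joint stands for the part that bears it (a point fixed in the world has none). Each returns a list of dicts, best first, with "conf" (0 to 1); they miss things now and then, are a little off and sometimes report something else, mostly with a low value. They report only what shows in the picture. A call takes as long as a camera call.
- cut_out(camera, target): "region" (420x560 bool, what is visible of it) and "bbox" ([left, top, right, bottom] in pixels, round what is visible of it).
The state is a dict: "clock": time; "joint_positions": joint angles; "qvel": joint speeds; "joint_efforts": joint torques, N m; "ee_pos": TCP position; "ee_rot": TCP orientation; "ft_force": force on the tool from outside, world axes, zero at the start; "moment": the same for the moment, N m; "opening": finger opening in m; "grasp_force": force on a finger pad.
Only numpy, scipy, OpenCV 4.12 (cv2) and the standard library are available. Lean on these libraries where they do the work, as an engineer would, in place of code of your own. Each camera call takes 0.05 s, during which the arm holds its last target. There are 200 camera calls.

TASK

Make the bench shaker ready for use. Lift the stack of petri dishes off the shaker's front ledge, where it blocks the transport lock, and, keeping it upright all the way, stand it flat in the square steel drip tray, without pushing the lock against the dishes. Then slide the black upright grip of the transport lock along its slot to the right, fully home against its end stop, and leave everything else where it stands.

Things in the scene. Friction and masses are not known exactly. Their poses are not given: they have to be found in the camera images.
- shaker: White platform shaker, fixed, 290 mm deep (x) x 250 wide (y) x 222 high. Origin: on the bench under its middle; x from its front (robot side) to its back, y to its left, z up. Its front, x -0.155 to -0.010, is a flat ledge 40 mm high; behind rises a housing. A platform overhangs the rear of the ledge; a flask and a beaker 100 mm tall stand on its back half.
- platform_edge (a point): Middle of the lower front edge of the overhanging platform: 195 mm above the bench, at x = -0.070 of the shaker, exactly above the lock's slot. The edge is 250 mm long, 12 mm thick, rails to 222 mm. It leaves no room for an upright gripper over the slot: tilt the tool about 35 degrees, its body leaning to the shaker's front (-x).
- lock_stop (a point): Right (-y) end of the lock's slot on the ledge's surface, where the grip's middle comes to rest at the end stop (y = -0.080, x = -0.070 of the shaker). The slot runs along y from here to y = +0.080 between flush steel strips; steel stop brackets 10 mm high stand 28 mm beyond both ends. An open padlock in low relief marks this end, a closed one the left end.
- lock (a joint): Travel of the transport lock in m: 0 = left end (y = +0.080 in the shaker's frame), 0.160 = right end stop (y = -0.080), released. Starts near 0, sliding friction about 3 N, stays where it is left.
- lock_grip (a point): Point inside the lock's black upright rectangular grip, 42 mm above the ledge (82 mm above the bench), on the grip's middle. The grip is 20 mm wide along the slot, 34 mm deep across it, its top 13 mm above this point, its steel foot 9 mm high on the ledge.
- dishes: Loose stack of petri dishes, a plain upright cylinder 61 mm in diameter, 49 mm high, about 80 g. Origin: centre of its underside (within 1 mm). It starts on the shaker's ledge in front of the slot's right half, standing in the lock's way.
- tray: Square steel drip tray fixed on the bench, to the left or right of the shaker, 150 x 150 mm outside, rim 12 mm high, walls and floor 3 mm thick. Origin: centre of its underside; the inner floor is 3 mm above it.
- tip_box: Bystander: closed pipette-tip box 88 x 124 x 66 mm, loose, on the other side of the shaker from the tray. Origin: centre of its underside.

How it is judged:
On the way, in this order (a step that is already met when the one before it is completed fails the run):
1. the dishes stand upright in the drip tray, let go (x of dishes in the frame of tray between -0.046 and 0.046 m and y of dishes in the frame of tray between -0.046 and 0.046 m and z of dishes in the frame of tray between -0.001 and 0.008 m and angle between dishes's own z axis and vertical below 0.1 rad and linear speed of dishes below 0.02 m/s and contact force between the fingers and dishes below 0.1 N), for 0.2 s.
2. the lock is slid to its right end stop (value of joint lock above 0.157 m), for 0.2 s.
At the end, for the whole second after the job is handed in: The stack of dishes stands upright (within 0.1 rad) and at rest on the tray's floor, its centre within 46 mm of the tray's centre along each tray axis, let go; the lock rests within 3 mm of its right end stop (joint above 0.157) (all of step 1 and value of joint lock above 0.157 m and velocity of joint lock between -0.005 and 0.005 m/s); the robot touches nothing.
It fails at once if the lock is pushed against the dishes (contact force between lock and dishes above 2 N).
It fails at once if the dishes are tipped over (more than 0.6 rad) (angle between dishes's own z axis and vertical above 0.6 rad).
It fails at once if the tip box is moved more than 3 cm (distance of tip_box from where it was at the start of the episode above 0.03 m).
It also fails if it takes over 58 s, if anything falls off the work surface, if the arm or the gripper's body presses on something with over 40 N, if the wrist force passes 120 N, or if a joint passes its speed limit or range.

## Working session

There is one attempt and no reset: what is moved stays moved. The work goes in short steps, each a Python script; the robot and the scene stay as the last script left them, time stands still between calls to the robot, and variables do not carry over. Pictures are saved under pics/ and viewed, at most 10 in all, crops included, and the job is handed in when it is done.

```bash
mkdir -p pics
cat > h.py <<'E'
from rig import *
import numpy as np, cv2
def cloud(im):
    z=im["range_z"].astype(float); v,u=np.indices(z.shape); K=im["K"]
    P=np.stack([(u-K[0,2])/K[0,0]*z,(v-K[1,2])/K[1,1]*z,z],-1)
    T=np.linalg.inv(im["view"]); W=P@T[:3,:3].T+T[:3,3]; W[z==0]=np.nan
    return W
def save(im,n): cv2.imwrite("pics/"+n+".png",im["pixels"][:,:,::-1])
E
python3 - <<'E'
from h import *
for c in ("scene","top"):
    im=get_image(c); save(im,c+"0"); W=cloud(im)
    for t in ("dishes","tray","lock","lock_grip","tip_box","shaker"):
        for d in cut_out(c,t)[:2]:
            p=W[d["region"]]; p=p[~np.isnan(p[:,0])]
            print(c,t,round(d["conf"],2),np.round(d["bbox"]),len(p), np.round(np.percentile(p,[2,50,98],axis=0),3).tolist() if len(p) else "")
print(sense())
E
```

```text
scene dishes 0.76 [279. 220. 298. 247.] 401 [[0.526, -0.074, 0.043], [0.545, -0.033, 0.078], [0.577, -0.016, 0.092]]
scene tray 0.89 [192. 293. 277. 349.] 2602 [[0.363, 0.238, -0.0], [0.442, 0.318, 0.004], [0.523, 0.396, 0.013]]
scene lock 0.47 [261. 233. 273. 252.] 224 [[0.553, 0.041, 0.046], [0.565, 0.055, 0.072], [0.584, 0.066, 0.096]]
scene lock_grip 0.6 [257. 232. 273. 254.] 243 [[0.553, 0.032, 0.042], [0.565, 0.055, 0.071], [0.584, 0.066, 0.096]]
scene tip_box 0.68 [343. 200. 381. 233.] 1040 [[0.438, -0.389, 0.004], [0.466, -0.293, 0.052], [0.52, -0.266, 0.069]]
scene shaker 0.71 [190. 146. 319. 276.] 9271 [[0.49, -0.123, 0.013], [0.644, 0.062, 0.118], [0.761, 0.134, 0.289]]
top dishes 0.6 [275. 212. 297. 240.] 422 [[0.528, -0.078, 0.047], [0.55, -0.05, 0.088], [0.582, -0.023, 0.093]]
top dishes 0.17 [217. 115. 319. 257.] 10608 [[0.495, -0.131, 0.034], [0.632, -0.005, 0.208], [0.774, 0.113, 0.292]]
top tray 0.95 [128. 245. 191. 304.] 2575 [[0.37, 0.24, -0.003], [0.442, 0.316, 0.003], [0.519, 0.39, 0.012]]
top lock 0.58 [249. 211. 258. 225.] 160 [[0.554, 0.027, 0.042], [0.566, 0
[... 506 characters left out ...]
, -0.04043374]), 'qvel': array([ 0.00077828,  0.00124629,  0.0015394 ,  0.00085461,  0.00107352,
       -0.00105316,  0.00051026]), 'joint_efforts': array([ 1.43699523e-03, -4.68958569e+01,  2.59434404e-01, -1.71305591e+01,
        1.00526941e-02,  1.72813114e-03,  7.15040699e-06]), 'ee_pos': array([ 0.24158387, -0.60340701,  0.23134325]), 'ee_rot': array([[ 9.28366435e-01,  3.71666197e-01,  3.14830519e-05],
       [ 3.71666196e-01, -9.28366435e-01,  1.27413078e-05],
       [ 3.39633221e-05, -1.27416394e-07, -9.99999999e-01]]), 'ft_force': array([ 0.58069588, -0.11774752, -0.99274047]), 'moment': array([0.01462836, 0.00056671, 0.02340565]), 'grasp_force': 0.0, 'opening': 0.08546979768830869}
```

View images.

Run:
```python
import cv2
a=cv2.imread("pics/scene0.png")[130:360,150:420];b=cv2.imread("pics/top0.png")[100:320,110:430]
cv2.imwrite("pics/a.png",cv2.resize(a,None,fx=2.6,fy=2.6)); cv2.imwrite("pics/b.png",cv2.resize(b,None,fx=2.5,fy=2.5))
```

```text
(no output)
```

View pics/a.png

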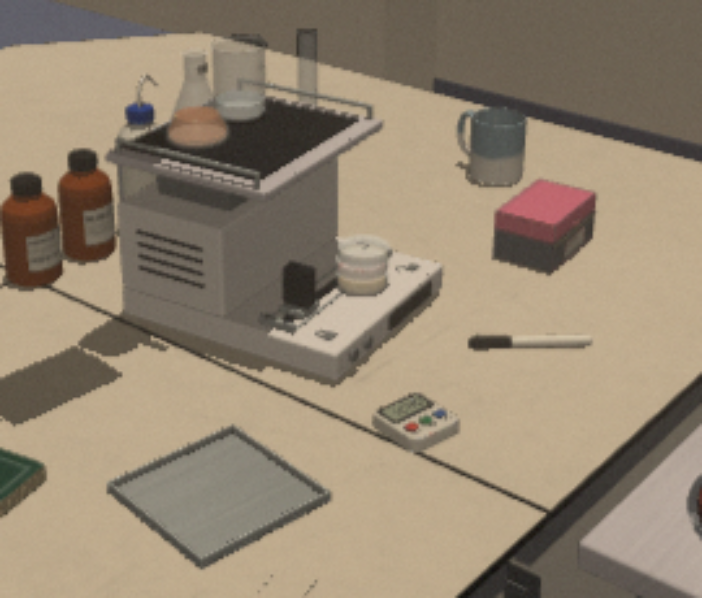

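View pics/b.png

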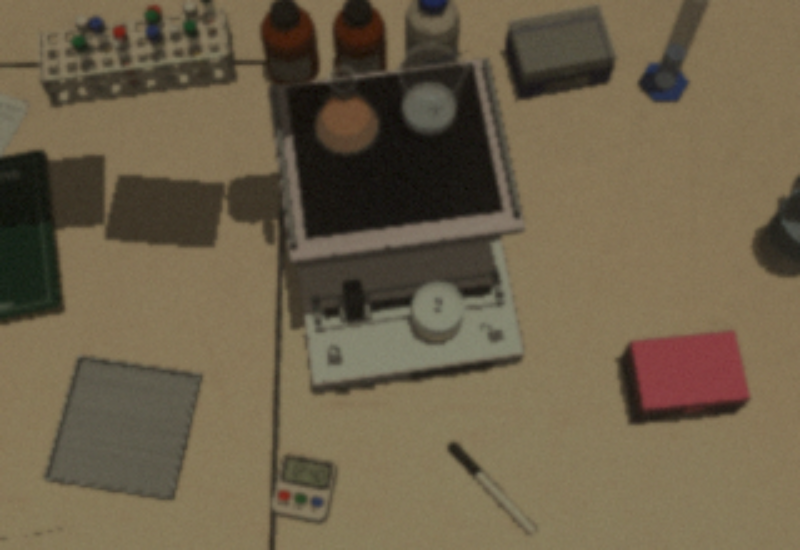

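The two views agree. The lock grip is at a(299,285) and b(353,300), and the dishes are right of it at a(362,266) and b(437,312). The tray is on the left and the tip box on the right, and the shaker is yawed a few degrees positive. Next I'll fit the shaker and tray, then look with the wrist camera.

```bash
cat >> h.py <<'E'
def tilt(yaw,a=np.radians(35),s=1):
    f=np.array([np.cos(yaw),np.sin(yaw),0]); z=np.sin(a)*f+[0,0,-np.cos(a)]
    y=s*np.array([-np.sin(yaw),np.cos(yaw),0]); return np.stack([np.cross(y,z),y,z],1)
def rays(im,uv,pos,R):
    uv=np.atleast_2d(uv).astype(float); K=im["K"]; d=(uv-K[:2,2])/[K[0,0],K[1,1]]; r=np.linalg.norm(d,axis=1,keepdims=True)
    c=np.hstack([d*np.sinc(r/np.pi),np.cos(r)]); T=im["T_tool_cam"]
    # camera z-depth cloud is depth/c_z * c
    return pos+R@T[:3,3], c@(R@T[:3,:3]).T, c[:,2]
def wcloud(im,pos,R):
    v,u=np.indices(im["range_z"].shape); o,d,cz=rays(im,np.stack([u.ravel(),v.ravel()],1),pos,R)
    z=im["range_z"].ravel().astype(float); z[(z==0)|(cz<.2)]=np.nan
    return (o+d*(z/cz)[:,None]).reshape(u.shape+(3,))
E
python3 - <<'E'
from h import *
for c in ("top","scene"):
    im=get_image(c); W=cloud(im)
    def rect(m):
        p=W[m][:,:2].astype(np.float32); r=cv2.minAreaRect(p); return np.round(r[0],4),np.round(r[1],4),round(r[2],2),len(p)
    X,Y,Z=W[...,0],W[...,1],W[...,2]
    near=(X>.47)&(X<.8)&(abs(Y)<.16)
    print(c,"plat",rect(near&(Z>.195)&(Z<.215)))
    m=near&(Z>.034)&(Z<.047)&(X<.6); print("ledge",rect(m),np.median(Z[m]))
    for t in ("tray","tip_box"):
        print(t,rect(cut_out(c,t)[0]["region"]&~np.isnan(Z)))
for s in (1,-1):
  for p in ([.43,0,.25],[.42,-.03,.3],[.42,.0,.3]):
    print(s,p,ik(p,tilt(np.radians(8),s=s)))
E
```

```text
top plat (array([ 0.6871, -0.0028]), array([0.2189, 0.2506]), 7.78, 4997)
ledge (array([ 0.5532, -0.0213]), array([0.1237, 0.2501]), 7.73, 2270) 0.04005473416072758
tray (array([0.4439, 0.3172]), array([0.1579, 0.1506]), 80.64, 2637)
tip_box (array([ 0.4917, -0.3321]), array([0.103 , 0.1236]), 7.45, 1507)
scene plat (array([0.6839, 0.0016]), array([0.2171, 0.2567]), 8.22, 1946)
ledge (array([ 0.5482, -0.0175]), array([0.1214, 0.2579]), 4.31, 1217) 0.04039048928265043
tray (array([0.4493, 0.3097]), array([0.1646, 0.173 ]), 80.16, 2591)
tip_box (array([ 0.4918, -0.3975]), array([0.0921, 0.2692]), 7.96, 1050)
1 [0.43, 0, 0.25] None
1 [0.42, -0.03, 0.3] [-0.18423233 -0.04637179  0.30149132  2.36738508 -0.54721644  0.26100958
  2.32231   ]
1 [0.42, 0.0, 0.3] [-0.00404789 -0.04589451  0.01383422  2.36954927 -0.38400346  0.2284773
  2.06878205]
-1 [0.43, 0, 0.25] None
-1 [0.42, -0.03, 0.3] [ 0.81045871 -0.02705048 -0.65046952  2.34705747 -0.69508112  0.28942295
 -0.65779339]
-1 [0.42, 0.0, 0.3] [ 0.85950207 -0.03922578 -0.80061796  2.35278196 -0.57800894  0.25221618
 -0.85985066]
```

Run:
```python
from h import *
y=np.radians(7.8); r=lambda q: None if q is None else np.round(q,2)
im=get_image("wrist"); print(im["K"],np.round(im["T_tool_cam"],3))
for s in (1,-1):
  for n,p,yw in [("look",[.46,0,.3],y),("look",[.47,-.06,.27],y),("dish",[.555,-.05,.06],y),("dishup",[.555,-.05,.16],y),("back",[.5,-.06,.14],y),("pre",[.48,-.06,.2],y),("lock",[.57,.05,.066],y),("lockend",[.59,-.1,.066],y),("lockout",[.53,-.1,.12],y),
   *[("tray%d"%k,[.444,.317,h],np.radians(k)) for k in (10,35,60) for h in (.03,.12)]]:
    print(s,n,r(ik(p,tilt(yw,s=s))))
```

```text
[[325.1922621    0.         278.66210295]
 [  0.         325.1922621  208.5683764 ]
 [  0.           0.           1.        ]] [[-0.    -0.953 -0.303  0.075]
 [ 1.     0.    -0.001  0.001]
 [ 0.001 -0.303  0.953 -0.142]
 [ 0.     0.     0.     1.   ]]
1 look [ 0.88  0.07 -0.91  2.28 -0.08  0.21  1.76]
1 look [ 1.11  0.22 -1.07  2.29  0.38  0.15  1.46]
1 dish [ 0.83  1.01 -1.15  2.33  2.19  0.83 -0.15]
1 dishup [ 0.88  0.71 -1.14  2.26  1.88  0.54  0.03]
1 back None
1 pre [ 1.01  0.48 -1.13  2.38  1.88  0.33 -0.02]
1 lock [ 0.57  1.   -1.15  2.3   2.12  0.94 -0.3 ]
1 lockend [ 0.92  1.02 -1.15  2.21  2.09  0.71  0.08]
1 lockout [ 0.99  0.81 -1.14  2.32  2.07  0.58 -0.01]
1 tray10 [-0.18  1.11 -1.15  2.32  1.97  1.38 -0.83]
1 tray10 [-0.15  0.83 -1.15  2.28  1.76  1.16 -0.71]
1 tray35 [ 0.    1.11 -1.15  2.39  2.21  1.12 -0.44]
1 tray35 [ 0.04  0.81 -1.15  2.34  2.    0.85 -0.37]
1 tray60 [ 0.2   1.11 -1.15  2.33  2.25  0.73  0.09]
1 tray60 [ 0.22  0.83 -1.14  2.28  2.01  0.49  0.18]
-1 look [ 0.58  0.05 -0.59  2.29 -0.23  0.22 -1.23]
-1 look [ 0.64  0.14 -0.49  2.3  -0.7   0.17 -0.6 ]
-1 dish [ 0.64  0.82 -0.77  2.34  2.51  0.58  2.58]
-1 dishup [ 0.55  0.5  -0.57  2.27  2.5   0.21  2.49]
-1 back None
-1 pre [ 0.78  0.35 -0.76  2.39  2.47  0.14  2.54]
-1 lock [ 0.27  0.74 -0.58  2.31  2.5   0.58  2.32]
-1 lockend [ 0.63  0.76 -0.58  2.21  2.72  0.36  2.44]
-1 lockout [ 0.8   0.64 -0.76  2.33  2.52  0.34  2.64]
-1 tray10 [-0.48  0.84 -0.58  2.33  2.1   0.9   2.03]
-1 tray10 [-0.86  0.54 -0.01  2.3   2.02  0.43  2.05]
-1 tray35 [-0.18  0.9  -0.77  2.39  2.41  0.85  2.38]
-1 tray35 [-0.28  0.59 -0.58  2.35  2.35  0.49  2.35]
-1 tray60 [ 0.01  0.9  -0.77  2.33  2.7   0.51  2.7 ]
-1 tray60 [ 0.03  0.65 -0.76  2.29  2.58  0.25  2.71]
```

Run:
```python
from h import *
y=np.radians(7.8)
R=tilt(y)
try: servo_line([.48,-.06,.25],R,feed=.25)
except IKError as e: print(e); goto([.48,-.06,.25],R)
s=sense(); print(s["clock"],np.round(s["joint_positions"],2),s["ee_pos"])
def shot(n):
    s=sense(); im=get_image("wrist"); save(im,n); W=wcloud(im,s["ee_pos"],s["ee_rot"])
    np.savez(n+".npz",W=W,px=im["pixels"],pos=s["ee_pos"],R=s["ee_rot"])
    for t in ("dishes","lock_grip","lock"):
        for d in cut_out("wrist",t)[:2]:
            p=W[d["region"]]; p=p[~np.isnan(p[:,0])]
            o=np.array([.579,-.018,0]); F=np.array([[np.cos(y),np.sin(y),0],[-np.sin(y),np.cos(y),0],[0,0,1]])
            q=(p-o)@F.T
            top=q[q[:,2]>np.percentile(q[:,2],97)-.006]
            print(n,t,round(d["conf"],2),np.round(d["bbox"]),len(p),np.round(np.percentile(q,[2,50,98],axis=0),3).tolist(),"top",np.round(top.min(0),3),np.round(top.max(0),3),cv2.minEnclosingCircle(top[:,:2].astype(np.float32)))
shot("w1")
servo_line([.48,0.0,.25],feed=.2)
shot("w2"); s=sense(); print(s["clock"],np.round(s["joint_positions"],2),s["ee_pos"])
```

```text
4.1083 [ 0.92  0.25 -0.88  2.31  0.57  0.09  1.28] [ 0.4798373  -0.06037824  0.24989076]
w1 dishes 0.94 [250. 107. 310. 177.] 3603 [[-0.058, -0.057, 0.043], [-0.044, -0.029, 0.088], [-0.003, -0.001, 0.089]] top [-0.06  -0.059  0.083] [ 0.001 -0.     0.09 ] ((-0.02920178323984146, -0.029396142810583115), 0.03126654773950577)
w1 lock_grip 0.63 [341. 138. 378. 193.] 1323 [[-0.018, 0.046, 0.043], [-0.014, 0.059, 0.073], [0.011, 0.078, 0.095]] top [-0.018  0.053  0.089] [0.015 0.072 0.096] ((-0.0019965870305895805, 0.06354966759681702), 0.01723119616508484)
w1 lock 0.81 [344. 137. 377. 193.] 1303 [[-0.018, 0.046, 0.044], [-0.014, 0.059, 0.074], [0.012, 0.078, 0.095]] top [-0.018  0.053  0.089] [0.015 0.072 0.096] ((-0.0015697815688326955, 0.06352835148572922), 0.0176237802952528)
w1 lock 0.75 [186.  70. 445. 371.] 54197 [[-0.087, -0.118, 0.019], [0.049, -0.002, 0.095], [0.142, 0.118, 0.241]] top [-0.169 -0.078  0.228] [0.15  0.075 0.31 ] ((-0.0031776262912899256, -0.01078447699546814), 0.16546623408794403)
w2 dishes 0.95 [187. 103. 251. 173.] 3616 [[-0.058, -0.056, 0.045], [-0.043, -0.026
[... 227 characters left out ...]
0.062, 0.074], [0.013, 0.08, 0.095]] top [-0.018  0.053  0.089] [0.015 0.073 0.096] ((-0.0016430268296971917, 0.06371098011732101), 0.01749519445002079)
w2 lock 0.78 [293. 131. 325. 185.] 1409 [[-0.018, 0.047, 0.042], [-0.014, 0.062, 0.074], [0.014, 0.08, 0.095]] top [-0.018  0.053  0.089] [0.015 0.074 0.096] ((-0.001474446733482182, 0.06373430043458939), 0.01765095442533493)
w2 lock 0.36 [  2.  17.  59. 112.] 4024 [[-0.178, -0.284, 0.002], [-0.137, -0.241, 0.048], [-0.097, -0.238, 0.066]] top [-0.178 -0.296  0.06 ] [-0.095 -0.236  0.068] ((-0.13726408779621124, -0.2659297585487366), 0.048492517322301865)
5.175 [ 0.45  0.18 -0.51  2.34  0.59  0.05  1.1 ] [ 0.4800038  -0.00106757  0.24983051]
```

View pics/w1.png

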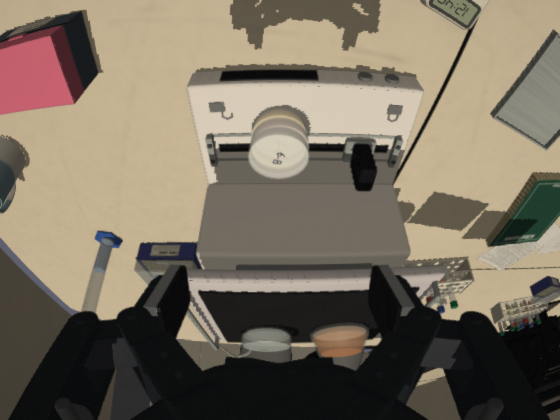

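The wrist view shows the dishes at (280,142), the grip at (362,165) and an open padlock on the right. Both wrist positions agree to 1 mm: the dishes' top is at 0.089 and the grip's top at 0.095. Next I'll grasp the dishes.

```bash
cat >> h.py <<'E'
YAW=np.radians(7.8); O=np.array([.579,-.018,0])
F=np.array([[np.cos(YAW),-np.sin(YAW),0],[np.sin(YAW),np.cos(YAW),0],[0,0,1]])
RT=tilt(YAW)
def S(x,y,z): return O+F@[x,y,z]
def st(n=""):
    s=sense(); print(n,round(s["clock"],2),np.round(s["joint_positions"],2),np.round(s["ee_pos"],4),np.round(s["ft_force"],1),round(s["opening"],4),round(s["grasp_force"],1),flush=True)
E
python3 - <<'E'
from h import *
g=S(-.029,-.0295,.072)+.022*RT[:,2]; up=g+F@[-.02,0,.09]
goto(up,RT); st("up")
print(servo_line(g,feed=.08,until_force=8)); st("at")
gripper_close(25); st("closed")
servo_line(up,feed=.08); st("lift")
im=get_image("wrist"); save(im,"w3")
s=sense(); W=wcloud(im,s["ee_pos"],s["ee_rot"])
d=cut_out("wrist","dishes")
for e in d[:1]:
    p=W[e["region"]]; p=p[~np.isnan(p[:,0])]; print(e["conf"],e["bbox"],np.percentile(p,[2,50,98],axis=0))
E
```

```text
up 6.42 [ 0.88  0.75 -1.14  2.3   1.96  0.58 -0.04] [ 0.5467 -0.0523  0.144 ] [ 0.7 -0.3 -0.1] 0.0857 0.0
False
at 7.72 [ 0.8   1.   -1.1   2.3   2.21  0.79 -0.17] [ 0.567  -0.0494  0.0546] [-0.4 -1.  -0.2] 0.0853 0.0
closed 8.08 [ 0.8   1.   -1.1   2.3   2.22  0.79 -0.17] [ 0.5669 -0.0494  0.0546] [-2.  -1.1  4.6] 0.0596 27.2
lift 9.38 [ 0.87  0.75 -1.14  2.3   1.97  0.58 -0.04] [ 0.5468 -0.0522  0.1435] [ 0.4  0.3 -1.3] 0.0594 27.1
0.69 [131.5, 56.4, 516.2, 418.7] [[ 0.48375033 -0.13876531  0.01729355]
 [ 0.55420743 -0.01687603  0.03969829]
 [ 0.66236191  0.10170893  0.20179928]]
```

View pics/w3.png

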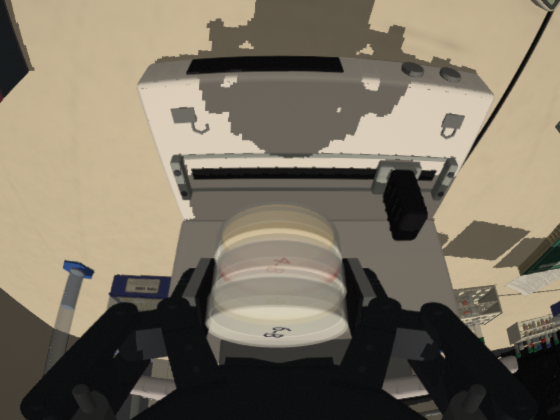

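The dishes are held upright and the lock path is clear, with the grip at (405,205). Carrying them to the tray.

Run:
```python
from h import *
a=np.radians(25); R2=tilt(a); c=np.array([.444,.316,0])+.0126*np.array([np.cos(a),np.sin(a),0])
servo_line(c+[0,0,.13],R2,feed=.13); st("over")
servo_line(c+[0,0,.04],feed=.1)
print(servo_line(c+[0,0,.014],feed=.02,until_force=4)); st("down")
let_go(); st("open")
back=sense()["ee_pos"]+[0,0,.11]
servo_line(back,feed=.1); st("back")
im=get_image("wrist"); save(im,"w4")
s=sense(); W=wcloud(im,s["ee_pos"],s["ee_rot"])
for t in ("dishes","tray"):
  for e in cut_out("wrist",t)[:1]:
    p=W[e["region"]]; p=p[~np.isnan(p[:,0])]; print(t,e["conf"],np.round(np.percentile(p,[2,50,98],axis=0),3)); top=p[p[:,2]>np.percentile(p[:,2],97)-.005]; print(cv2.minEnclosingCircle(top[:,:2].astype(np.float32)))
```

```text
over 12.59 [-0.    0.84 -1.22  2.29  1.87  1.02 -0.43] [0.4556 0.3209 0.1299] [-0.  -0.1 -1.9] 0.0597 27.1
True
down 14.67 [-0.09  1.1  -1.09  2.35  2.16  1.2  -0.63] [0.4554 0.3212 0.0176] [-1.3 -0.8  4.8] 0.0603 27.4
open 15.05 [-0.09  1.1  -1.08  2.35  2.16  1.19 -0.62] [0.4551 0.3205 0.0165] [ 0.5 -0.4  0. ] 0.0852 0.0
back 16.3 [-0.01  0.84 -1.21  2.3   1.88  1.02 -0.44] [0.4549 0.3201 0.1259] [-0.2  0.3 -0.1] 0.0855 0.0
dishes 0.94 [[0.415 0.286 0.009]
 [0.432 0.31  0.051]
 [0.47  0.34  0.052]]
((0.44419413805007935, 0.315118670463562), 0.030941182747483253)
tray 0.67 [[0.369 0.239 0.001]
 [0.415 0.297 0.003]
 [0.516 0.392 0.012]]
((0.4407971203327179, 0.31445881724357605), 0.10432690382003784)
```

View pics/w4.png

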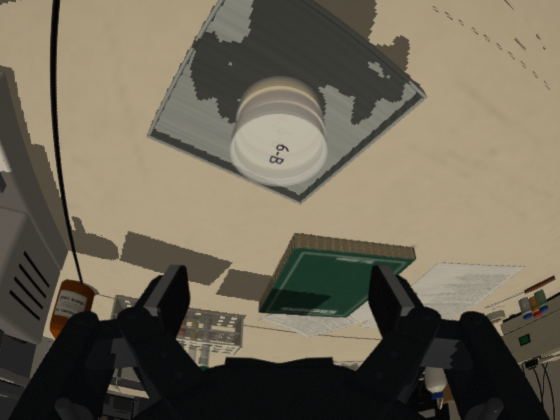

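The dishes stand upright in the middle of the tray: centre (0.444, 0.315), top at 0.052, seen at (279,140). Now the lock.

Run:
```python
from h import *
g=S(-.0016,.0635,.082)+.0195*RT[:,2]; up=g+F@[-.03,0,.08]
servo_line(up,RT,feed=.13); st("up")
print(servo_line(g,feed=.08,until_force=8)); st("at")
gripper_close(40); st("closed")
hit=servo_line(sense()["ee_pos"]+F@[0,-.165,0],feed=.05,until_force=15); st("slid"); print(hit)
print("shaker y moved",(F.T@(sense()["ee_pos"]-g))[1])
im=get_image("wrist"); save(im,"w5")
```

```text
up 18.87 [ 0.64  0.75 -1.17  2.3   1.92  0.74 -0.21] [0.55   0.0428 0.146 ] [-0.7  0.1  0.1] 0.0856 0.0
False
at 20.08 [ 0.56  0.97 -1.1   2.28  2.13  0.88 -0.31] [0.58   0.0463 0.0666] [-0.  -0.5 -0. ] 0.0853 0.0
closed 20.69 [ 0.56  0.97 -1.1   2.28  2.13  0.88 -0.31] [0.5798 0.0465 0.0663] [-1.   0.1  1.9] 0.0193 42.7
slid 23.23 [ 0.85  0.94 -1.01  2.18  2.16  0.57 -0.03] [ 0.5994 -0.0946  0.0663] [0.9 2.  1.7] 0.0194 42.7
True
shaker y moved -0.14213400732638812
```

View pics/w5.png

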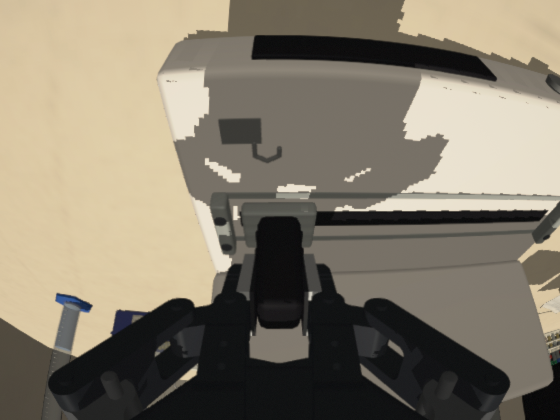

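The grip is at (280,260), about 10 px short of the bracket at (225,222), so I can't tell yet whether it is fully home. I'll push again with a higher threshold.

Run:
```python
from h import *
p=sense()["ee_pos"]
for f in (20,30):
    h=servo_line(sense()["ee_pos"]+F@[0,-.012,0],feed=.02,until_force=f); st(h); print((F.T@(sense()["ee_pos"]-p))[1])
im=get_image("wrist"); save(im,"w6"); wait(.3); st()
```

```text
True 23.87 [ 0.86  0.94 -1.    2.18  2.16  0.54 -0.01] [ 0.5994 -0.0944  0.0664] [-0.   5.2  0.3] 0.0196 52.5
0.00020050442173819003
False 24.61 [ 0.87  0.94 -0.99  2.17  2.15  0.5   0.01] [ 0.5993 -0.0943  0.0664] [  7.5  21.8 -10.8] 0.0193 70.3
0.00023879508264292663
 24.96 [ 0.87  0.94 -0.99  2.17  2.15  0.5   0.01] [ 0.5993 -0.0943  0.0664] [  6.9  22.3 -12.1] 0.0195 70.3
```

View pics/w6.png

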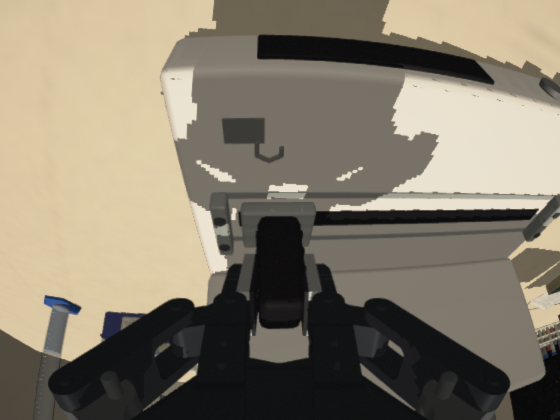

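It hasn't moved under 20 N, so this is the end stop. I'll unload, release, back off and verify.

Run:
```python
from h import *
servo_line(sense()["ee_pos"],feed=.05); st("unload")
let_go(); st("open")
servo_line(sense()["ee_pos"]+F@[-.03,0,.08],feed=.08); st("up")
servo_line([.48,-.06,.25],RT,feed=.12); st("look")
s=sense(); im=get_image("wrist"); save(im,"w7"); W=wcloud(im,s["ee_pos"],s["ee_rot"])
for e in cut_out("wrist","lock_grip")[:1]:
    p=W[e["region"]]; p=p[~np.isnan(p[:,0])]; q=(p-O)@F; t=q[q[:,2]>.089]; print(e["conf"],np.round(t.min(0),4),np.round(t.max(0),4))
Q=(W-O)@F; m=(Q[...,2]>.045)&(Q[...,2]<.053)&(abs(Q[...,0])<.02)
for a,b in ((-.125,-.09),(.09,.125)):
    k=Q[m&(Q[...,1]>a)&(Q[...,1]<b)]; print("bracket",len(k),np.round(np.percentile(k,[3,50,97],axis=0),4).tolist())
m=(Q[...,2]>.034)&(Q[...,2]<.046)&(Q[...,0]<-.02)&(Q[...,0]>-.07); k=Q[m&(abs(Q[...,1])<.14)]; print("ledge y",np.percentile(k[:,1],[.5,99.5]))
t=get_image("top"); Wt=cloud(t)
for e in cut_out("top","dishes")[:1]:
    p=Wt[e["region"]]; print("dishes",e["conf"],np.nanpercentile(p,[2,50,98],axis=0))
for e in cut_out("top","tip_box")[:1]: print("box",np.nanpercentile(Wt[e["region"]],[2,50,98],axis=0))
```

```text
unload 25.35 [ 0.86  0.94 -1.    2.18  2.16  0.54 -0.01] [ 0.5994 -0.0942  0.0663] [ 2.5  5.4 -3.1] 0.0197 52.5
open 26.0 [ 0.86  0.94 -1.    2.18  2.16  0.54 -0.01] [ 0.5993 -0.0944  0.0664] [-0.6  0.4  0.4] 0.0853 0.0
up 27.22 [ 0.9   0.69 -0.96  2.2   1.94  0.33  0.11] [ 0.5694 -0.0984  0.146 ] [-0.4 -0.3  0.1] 0.0856 0.0
look 29.07 [ 1.09  0.32 -1.12  2.31  1.14  0.18  0.7 ] [ 0.48   -0.06    0.2499] [0.7 0.3 0. ] 0.085 0.0
0.87 [-0.0181 -0.0897  0.089 ] [ 0.0132 -0.069   0.0956]
bracket 263 [[-0.0187, -0.1108, 0.0457], [-0.0046, -0.1051, 0.0488], [0.0184, -0.0916, 0.0509]]
bracket 180 [[-0.0189, 0.1039, 0.0461], [-0.0004, 0.1069, 0.0492], [0.0188, 0.1115, 0.051]]
ledge y [-0.12232492  0.1221184 ]
dishes 0.9 [[0.4178559  0.28614746 0.01563594]
 [0.44227234 0.31205997 0.05093772]
 [0.47123618 0.34132471 0.05637711]]
box [[ 0.43978936 -0.39186169  0.01267766]
 [ 0.47649136 -0.32800303  0.06492849]
 [ 0.52131051 -0.27208611  0.07035482]]
```

View pics/w7.png

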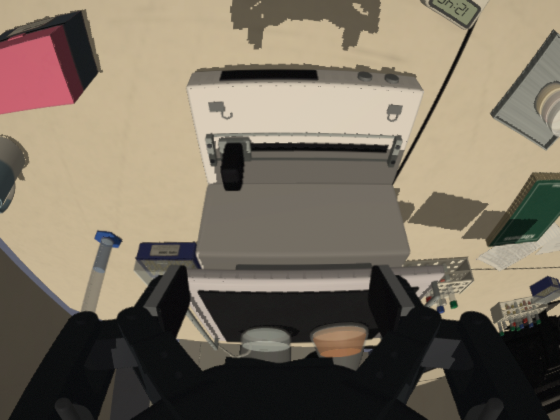

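The grip's middle is at y = -0.0794, within error of the -0.080 stop. It sits next to the right bracket at (232,165), the dishes are in the tray, and the tip box has not moved.

```bash
python3 -c "
from rig import *
wait(.3); print(finish_job())"
```

```text
the job is handed in; nothing more can be done
None
```

The dishes stand upright in the middle of the drip tray, the lock is pushed home against its right end stop (the grip measured within 1 mm of the stop position), and the job is handed in; no verdict was returned.

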